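Unbolt the chip guard and raise it to its height stop

TASK

Open the clear sliding chip guard in front of the socket case to its working height: draw its slide bolt fully back to the left by the red knob, then push the guard up from under its black lip until it bears on the sprung pad of the orange height stop and presses the pad in a few millimetres, gently so that the pad is not crushed. Let go so that the guard stays up against the pad, and do not disturb the bearing, the standing bolt or the black pliers lying near.

Things in the scene. Friction and masses are not known exactly. Their poses are not given: they have to be found in the camera images.
- frame: frame of a bench chip guard, fixed to the bench: blue foot rail 240 mm wide (y), 46 mm deep (x), two aluminium guide posts and a blue cross bar, 365 mm high. Origin under the middle of the foot rail; x points to its back, y to its left seen from the robot, z up. The posts' front faces are at x = -11 mm, y = +-109 mm. Slide bolt on the left post, orange height stop on the right post
- sash: clear guard that slides straight up between the posts, 125 mm at most. Origin: middle of the axis of its lip, a round black bar 16 mm thick, 170 mm long along frame y, standing 22 mm out before the posts, 73 mm above the bench when lowered (as at the start), with free space under and before it; axes as the frame's. Counterweighted: stays where left; 4 to 6 N move it up or down
- lug_right (a point): top of the black lug at the guard's right end, 97 mm above the lip's axis; it rises with the guard and meets the stop's pad from below. (A lug at the left end is held down by the shot bolt, with 2 mm of play.)
- stop_lowest (a point): fixed point: the underside of the orange stop's rubber pad if the stop were at its lowest setting, met after 55 mm of lift. The stop is clamped 0 to 40 mm higher; where is not measured: find it by feel. The pad is sprung, 2.5 N/mm: it must be pressed with over 5 N (2 mm) beyond the force that moves the guard; 16 N (6.4 mm) crushes it. Let go, friction keeps 3 to 6 N on it
- bolt (a joint): slide bolt on the left post, m: 0 = shot across the guard's lug (locked), 0.030 = drawn fully back to the left (frame +y); clear of the lug from 0.022. It stays where it is left; about 3 N move it
- bolt_knob (a point): centre of the red ball knob, 22 mm across, on an upright pin 10 mm thick standing on the bolt's bar, whose axis is 52 mm below this point. The bar is 12 mm thick and reaches from 37 mm right to 25 mm left of the knob. 9 mm of space lie between the ball and the post behind it; free space before, above and beside it
- bearing: loose steel ball bearing, 52 mm across, 15 mm high, flat on the bench; origin under its centre; leave alone
- m12_bolt: loose bolt standing on its head, 22 x 19 mm, 67 mm high; origin under its centre; leave alone
- black_pliers: loose black-handled pliers, 67 x 210 x 14 mm, flat on the bench; origin under the middle; leave alone

How it is judged:
By the outcome, as a careful person would: the job done as asked, in the order asked, and still so for the second after the job is handed in, with the robot touching nothing.
It also fails if it takes over 64 s, if anything falls off the work surface, if the arm or the gripper's body presses on something with over 40 N, if the wrist force passes 120 N, or if a joint passes its speed limit or range.

ROBOT

A 6-joint arm with a two-finger parallel gripper is mounted at the origin on a cart in front of the work surface, level with it; the furniture and walls round the work are solid. World frame = base frame: x ahead of the robot, y to its left, z up, the work surface at z = 0. Lengths are in m, angles in degrees, forces in N, time in s.
With the tool pointing down it reaches from about 0.375 to 0.9 m from the base axis. Payload 3.1 kg.
Tool frame: the origin (TCP) lies between the finger pads; the fingertips stand 11 mm ahead of it and the grasp point (between the pads) lies 8 mm behind it; z points along the fingers, y is the line along which they close (so a half turn about z gives the same grasp; the last joint's range is limited). The gripper opens to 87 mm and grips with 3 to 60 N. Pads are 19 mm wide; open, the fingers measure 117 mm over their backs; the gripper's body (75 mm by 190 mm) begins 51 mm behind the grasp point.
Start: joints at [57.153, 30.224, 82.088, -0, 67.689, -10.227], TCP at [0.24, 0.577, 0.234] pointing down, gripper open.
Joint ranges: [-176.69, 176.69], [-43.24, 126.21], [12.49, 139.97], [-82, 262], [0, 151.66], [-163.58, 163.58]. Speed limits (degrees/s): [159.86, 159.86, 180, 180, 180, 180].

INTERFACE

Orientations are given as a 3x3 rotation matrix whose columns are the frame's x, y, z axes.
In Python, from rig import bot gives the robot as it stands.
- The arm moves only by the tool apply_moves, never from a script. Its argument "steps" is a list that holds one entry, the list of rows, each a list of 7 numbers: the shift along the tool's x, y, z in cm, then the turn, a rotation vector about the tool's x, y, z in degrees, then the gripper command: -1 is shut, 1 is fully open, values between are in proportion. In form: [[[dx, dy, dz, rx, ry, rz, jaw], ...]]. A call has 1 to 20 rows; each row is the pose to reach, as a shift and turn from the pose commanded when the call began, along the tool's axes at that moment; what a row does not reach only later rows make up. A row lasts 1/8 s, in which the tool goes at most 62.5 mm and 10.7 degrees, less where a joint would pass 70% of its speed; a pose out of reach is approached as far as the arm can. A call with a gripper value outside its range is refused whole. The fingers move at their own pace and stop on an object; the grip force is fixed at half the most. Time passes only in rows, so rows that repeat a pose let the fingers close. It gives the time, the measured TCP pose, the force, the opening and the grip force at its end, in the units of the state.
- bot.read_state(): the state, without advancing time (a new reading comes with each control period).
- bot.capture(name): name is "side" or "top" or "wrist"; returns the picture (384x512x3 uint8, blue, green, red); there is no depth.
- bot.camera_model(name): a dict with "intrinsics" (3x3 intrinsics, pixels), "R" (3x3) and "t" (3): a world point X has camera coordinates R X + t. Camera axes: x right, y down, z forward; pixel columns grow to the right and rows downward; lengths in m; the calibration is good to about 2 mm. A picture is of the moment at which its call begins: read the wrist's pose just before it. camera_model takes no time and is no camera call; for the wrist camera it gives the pose at the moment of the call.
- bot.hand_in(): hands the job in; it is judged then, once.
The state is a dict: "time_s": time; "joint_positions": joint angles; "qvel": joint speeds; "tau": joint torques, N m; "position": TCP position; "tcp_rot": TCP orientation; "force": force on the tool from outside, world axes, zero at the start; "moment": the same for the moment, N m; "opening": opening from 0.0 (shut) to 1.0 (fully open); "grasp_force": force on a finger pad.
Only numpy, scipy, OpenCV 4.12 (cv2) and the standard library are available. Lean on these libraries where they do the work, as an engineer would, in place of code of your own. Each camera call takes 0.05 s, during which the arm holds its last target. There are 200 camera calls.

## Working session

There is one attempt and no reset: what is moved stays moved. The work goes in short steps, Python scripts to look and compute and a tool call to move; the robot and the scene stay as the last step left them, time stands still between calls to the robot, and variables do not carry over. Pictures are saved under pics/ and viewed, at most 13 in all, crops included, and the job is handed in when it is done.

Besides the shell and the picture viewer there is one more tool, called in YAML: its name, and indented under it one key for each argument. apply_moves: Moves the arm, as the interface text tells. Its arguments: {"type":"object","properties":{"steps":{"type":"array","items":{"type":"array","items":{"type":"array","items":{"type":"number"}}}}},"required":["steps"]}

```bash
mkdir -p pics
python3 - <<'E'
from rig import bot
import cv2,numpy as np
s=bot.read_state();print(s['time_s'],s['position'],s['tcp_rot'],s['force'])
for n in("side","top"):
    cv2.imwrite(f"pics/{n}0.png",bot.capture(n)); m=bot.camera_model(n);print(n,np.round(m['intrinsics'],1).tolist(),np.round(m['R'],3).tolist(),np.round(m['t'],3),-m['R'].T@m['t'] if hasattr(m['R'],'T') else '')
E
```

```text
0.0 [0.2399796  0.5763327  0.23259072] [[-9.23075790e-01  3.84616356e-01 -1.15969962e-03]
 [ 3.84617916e-01  9.23074128e-01 -1.79246386e-03]
 [ 3.81077799e-04 -2.10062124e-03 -9.99997721e-01]] [0.73538345 0.08453054 0.27082444]
side [[350.2, 0.0, 257.7], [0.0, 350.2, 188.1], [0.0, 0.0, 1.0]] [[-0.959, 0.283, 0.022], [0.13, 0.505, -0.853], [-0.253, -0.815, -0.521]] [ 0.436 -0.003  1.17 ] [0.71440231 0.83187128 0.59796428]
top [[450.8, 0.0, 261.2], [0.0, 450.8, 190.1], [0.0, 0.0, 1.0]] [[-0.003, -1.0, 0.028], [-0.981, -0.003, -0.196], [0.196, -0.028, -0.98]] [0.135 0.549 1.135] [0.31585235 0.16906948 1.21593054]
```

View pics/side0.png

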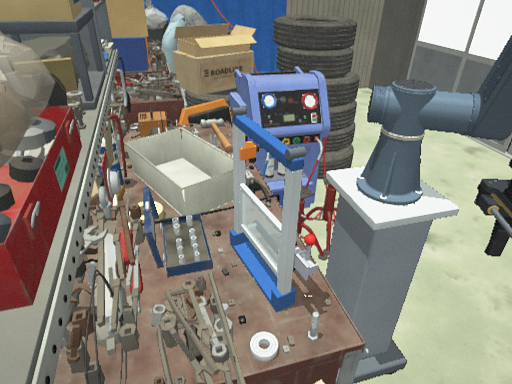

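View pics/top0.png

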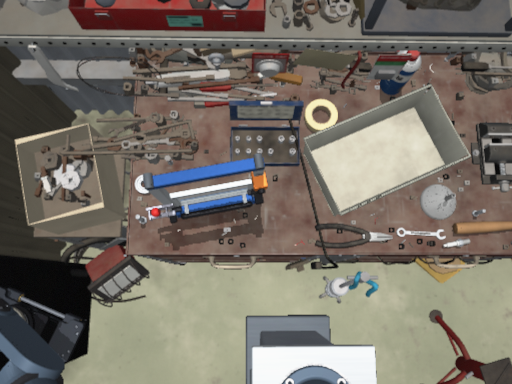

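The side view shows the red knob at about (310,239), the M12 bolt at (314,325), the bearing at (264,346) and the orange stop at (249,150). In the top view the knob is at (155,211), the stop at (260,181), and the pliers at (350,235) are to the right. I'll measure the knob and the frame features next.

```bash
cat > h.py <<'E'
import cv2,numpy as np
from rig import bot
def ray(n,p,m=None):
    m=m or bot.camera_model(n);K,R,t=[np.array(m[k]) for k in("intrinsics","R","t")]
    d=R.T@np.linalg.inv(K)@np.r_[p,1.];return -R.T@t,d/np.linalg.norm(d)
def onz(n,p,z,m=None):
    o,d=ray(n,p,m);return o+d*(z-o[2])/d[2]
def tri(r1,r2):
    (a,u),(b,v)=r1,r2
    s=np.linalg.lstsq(np.c_[u,-v],b-a,rcond=None)[0]
    p,q=a+u*s[0],b+v*s[1];return (p+q)/2,np.linalg.norm(p-q)
def proj(n,X):
    m=bot.camera_model(n);K,R,t=[np.array(m[k]) for k in("intrinsics","R","t")]
    c=K@(R@np.array(X)+t);return c[:2]/c[2]
def red(img,lo=0,hi=8,s=170,v=100):
    h=cv2.cvtColor(img,cv2.COLOR_BGR2HSV);return cv2.inRange(h,(lo,s,v),(hi,255,255))
def blobs(mask,mn=8):
    n,l,st,c=cv2.connectedComponentsWithStats(mask);return [(st[i].tolist(),c[i].round(1).tolist()) for i in range(1,n) if st[i][4]>=mn]
E
python3 - <<'E'
from h import *
for n,(x,y,w,h) in dict(side=(220,100,120,90+180),top=(120,140,170,110)).items():
    im=cv2.imread(f"pics/{n}0.png");c=im[y:y+h,x:x+w]
    print(n,[(b[0],(np.array(b[1])+[x,y])) for b in blobs(red(c))], 'orange',[(b[0],(np.array(b[1])+[x,y])) for b in blobs(red(c,9,18))])
    k=4 if n=='top' else 2.2
    cv2.imwrite(f"pics/{n}0c.png",cv2.resize(c,None,fx=k,fy=k,interpolation=cv2.INTER_CUBIC))
E
```

```text
side [([80, 103, 4, 10, 21], array([301.1, 206.9])), ([108, 125, 3, 24, 38], array([328.7, 236.6])), ([84, 134, 19, 21, 124], array([311.8, 240.7]))] orange [([0, 0, 9, 7, 31], array([222.7, 102.7])), ([10, 12, 2, 10, 10], array([230.6, 116.5])), ([20, 41, 17, 19, 223], array([248.5, 150.8]))]
top [([31, 68, 9, 8, 57], array([155.1, 211.8]))] orange [([132, 33, 15, 18, 150], array([258., 182.]))]
```

View pics/top0c.png

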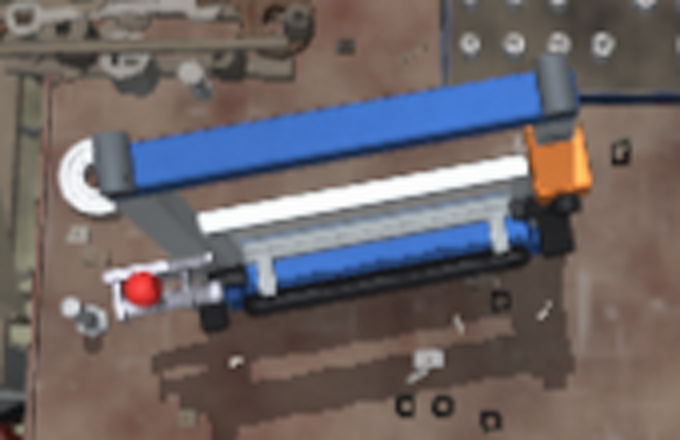

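View pics/side0c.png

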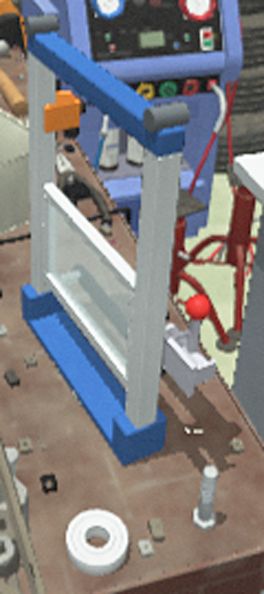

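The top crop shows the lip from about (182,215.5) to (250.5,205) and the M12 bolt foot near (142,220). In the side crop the knob is at (310,239.5), with the M12 bolt and bearing just left of the frame.

Run:
```python
from h import *
k,e=tri(ray('top',(155.1,211.8)),ray('side',(310,239.5)));print('knob',k,e)
a=onz('top',(182,215.5),.073);b=onz('top',(250.5,205),.073);print('lip',a,b,np.linalg.norm(a-b),(a+b)/2)
# cross bar top z=.365 ends (crop coordinates)
T=lambda x,y:(x/4+120,y/4+140)
for p in [(132,145),(133,190),(540,73),(540,115)]: print('bar',onz('top',T(*p),.365))
print('foot in top view of bolt',onz('top',T(88,322),.01),'side',onz('side',(220+203/2.2,100+520/2.2),0), 'top head',onz('side',(220+209/2.2,100+468/2.2),.067))
print('bearing',onz('side',(220+98/2.2,100+545/2.2),.008))
# rail corners in side: front-left-bottom approx
for p in [(124,463),(165,440)]: print('railcorner',onz('side',(220+p[0]/2.2,100+p[1]/2.2),0))
for p in [(316,236),(390,240),(316,226)]: print('pliers',onz('top',p,.01))
```

```text
knob [0.47131015 0.38302262 0.18437853] 0.0012566442369603295
lip [0.47808966 0.33801514 0.073     ] [0.50553155 0.1637739  0.073     ] 0.1763889686795927 [0.4918106  0.25089452 0.073     ]
bar [0.51272994 0.35282463 0.365     ]
bar [0.49063003 0.35137103 0.365     ]
bar [0.54957871 0.15653378 0.365     ]
bar [0.52846821 0.15653132 0.365     ]
foot in top view of bolt [0.47340295 0.45332709 0.01      ] side [0.47794736 0.45301106 0.        ] top head [0.47919423 0.45117911 0.067     ]
bearing [0.57644786 0.45628537 0.008     ]
railcorner [0.52520471 0.37627696 0.        ]
railcorner [0.47736858 0.36093347 0.        ]
pliers [ 0.43206069 -0.01244904  0.01      ]
pliers [ 0.42132719 -0.21212541  0.01      ]
pliers [ 0.45900411 -0.0131643   0.01      ]
```

```bash
cat >> h.py <<'E'
from scipy.spatial.transform import Rotation as Ro
YAW=np.radians(10.3)
XF=np.array([np.cos(YAW),np.sin(YAW),0]);YF=np.array([-np.sin(YAW),np.cos(YAW),0]);ZF=np.array([0,0,1.])
def rot(pitch,side=0):
    "tool z pitch deg below frame +x (turned side deg to frame +y), tool y along frame +y"
    p=np.radians(pitch);s=np.radians(side);f=np.cos(s)*XF+np.sin(s)*YF;y=-np.sin(s)*XF+np.cos(s)*YF
    z=np.cos(p)*f-np.sin(p)*ZF;return np.c_[np.cross(y,z),y,z]
def delta(pos,R):
    s=bot.read_state();R0=np.array(s['tcp_rot'])
    print('t',round(s['time_s'],2),'shift cm',np.round(R0.T@(np.array(pos)-s['position'])*100,2),'rot',np.round(np.degrees(Ro.from_matrix(R0.T@R).as_rotvec()),1),'j',np.round(s['joint_positions'],1),'p',np.round(s['position'],4),'F',np.round(s['force'],2),'op',s['opening'])
E
python3 -c "
from h import *
k=np.array([.4713,.383,.1844])
delta(k-.13*XF+[0,0,.1],rot(50))"
```

```text
t 0.1 shift cm [-17.87 -16.03  -5.15] rot [-11.6 -38.9 -31.5] j [ 57.2  30.3  82.1  -0.   67.7 -10.2] p [0.24   0.5764 0.2327] F [-0.64  0.05  0.62] op 1.0005300488449356
```

apply_moves:
  steps:
    - [[-6,-5,-2,-4,-13,-10,1],[-12,-11,-4,-8,-26,-21,1],[-17.9,-16,-5.2,-11.6,-38.9,-31.5,1],[-17.9,-16,-5.2,-11.6,-38.9,-31.5,1],[-17.9,-16,-5.2,-11.6,-38.9,-31.5,1],[-17.9,-16,-5.2,-11.6,-38.9,-31.5,1],[-17.9,-16,-5.2,-11.6,-38.9,-31.5,1],[-17.9,-16,-5.2,-11.6,-38.9,-31.5,1],[-17.9,-16,-5.2,-11.6,-38.9,-31.5,1]]

```text
time_s: 1.23
position: [0.3446, 0.3612, 0.2858]
tcp_rot: [[-0.753, -0.178, 0.633], [-0.135, 0.984, 0.117], [-0.644, 0.003, -0.765]]
force: [0.0, -0.3, -0.1]
opening: 0.999
grasp_force: 0.0
```

Run:
```python
from h import *
k=np.array([.4713,.383,.1844])
m=bot.camera_model('wrist');im=bot.capture('wrist');cv2.imwrite('pics/w1.png',im)
print([b for b in blobs(red(im),30)],proj('wrist',k));print('cam',-np.array(m['R']).T@m['t'],np.round(m['R'],2))
delta(k-.06*rot(45)[:,2],rot(45))
```

```text
[([243, 199, 20, 19, 284], [252.3, 207.8])] [253.42903387 206.42809629]
cam [0.19128634 0.33275134 0.35297623] [[-0.18  0.98  0.  ]
 [ 0.55  0.1   0.83]
 [ 0.82  0.15 -0.55]]
t 1.27 shift cm [-2.81 -0.12 10.07] rot [ 0.1 -4.9 -0.1] j [ 46.4  11.6 118.3 -56.3  27.   -7.6] p [0.3444 0.361  0.2858] F [ 0.28  0.31 -0.14] op 0.996272660381531
```

View pics/w1.png

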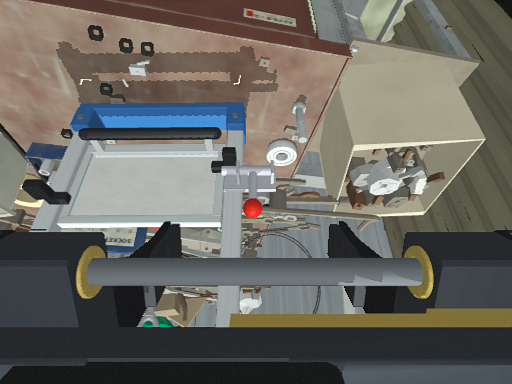

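The wrist view is upside down. It shows the knob at (252,208), the lip from (80,134) to (221,133), and the right lug at about (45,190). I'll cross-check the lip position and the yaw.

Run:
```python
from h import *
a=onz('wrist',(221,133),.073);b=onz('wrist',(80,134.5),.073);print('lip',a,b,np.linalg.norm(a-b),(a+b)/2,'yaw',np.degrees(np.arctan2(-(a-b)[0],(a-b)[1])))
c=onz('wrist',(221,139),.065);print('lipmid',(a+b)/2)
p=onz('wrist',(243,128),.02);q=onz('wrist',(75,129),.02);print('rail',p,q)
p=onz('wrist',(233,165),.132);print('barR',p)
k=np.array([.4713,.383,.1844]);l=(a+b)/2
print('knob in frame rel lip mid',[(k-l)@v for v in(XF,YF,ZF)])
```

```text
lip [0.47859653 0.34133086 0.073     ] [0.51399762 0.1593594  0.073     ] 0.1853829856249414 [0.49629708 0.25034513 0.073     ] yaw 11.008925739925983
lipmid [0.49629708 0.25034513 0.073     ]
rail [0.5164158  0.37509268 0.02      ] [0.5638089  0.12256874 0.02      ]
barR [0.46836067 0.35805198 0.132     ]
knob in frame rel lip mid [np.float64(-0.0008752640195076773), np.float64(0.13498667597411482), np.float64(0.1114)]
```

apply_moves:
  steps:
    - [[-1.4,-0.1,5,0,-2.5,0,0.15],[-2.8,-0.1,10,0,-4.9,0,0.15],[-2.8,-0.1,10,0,-4.9,0,0.15],[-2.8,-0.1,10,0,-4.9,0,0.15],[-2.8,-0.1,10,0,-4.9,0,0.15]]

```text
time_s: 1.9
position: [0.4293, 0.3809, 0.2408]
tcp_rot: [[-0.711, -0.174, 0.681], [-0.128, 0.985, 0.118], [-0.692, -0.004, -0.722]]
force: [0.0, 0.1, 0.2]
opening: 0.596
grasp_force: 0.0
```

Run:
```python
from h import *
k=np.array([.4713,.383,.1844]);delta(k,rot(45))
```

```text
t 1.9 shift cm [ 0.89 -0.5   6.96] rot [-0.3 -1.2 -0. ] j [ 41.   21.9 115.6 -81.9  21.2  14.7] p [0.4293 0.3809 0.2408] F [0.03 0.13 0.21] op 0.5958512213631131
```

Run:
```python
from h import *
from scipy.optimize import least_squares
D=[([57.153,30.224,82.088,0,67.689,-10.227],[.24,.577,.234]),([46.4,11.6,118.3,-56.3,27,-7.6],[.3444,.361,.2858])]
s=bot.read_state();D.append((s['joint_positions'],s['position']))
r=lambda a,x:Ro.from_euler(a,x,degrees=True)
def fk(j,q):
    d1,a1,b,ex,d4,w,L=q
    R1=r('z',j[0]);R2=R1*r('y',j[1]);R3=R2*r('y',j[2]);R4=R3*r('z',j[3]);R5=R4*r('y',j[4])
    return R1.apply([0,b,d1])+R2.apply([0,0,a1])+R3.apply([ex,0,d4])+R4.apply([0,w,0])+R5.apply([0,0,L]),R5*r('z',j[5])
f=lambda q:np.r_[np.concatenate([fk(j,q)[0]-p for j,p in D]),1e-3*(np.array(q)-[.2,.4,.1,0,.35,0,.25])]
o=least_squares(f,[.2,.4,.1,0,.35,0,.25]);print(o.x.round(4),(o.fun*1000).round(2))
print(fk(*[D[-1][0],o.x])[1].as_matrix().round(3),np.round(s['tcp_rot'],3))
k=np.array([.4713,.383,.1844]);delta(k-.03*rot(60,10)[:,2],rot(60,10));delta(k,rot(60,10))
```

```text
[0.2728 0.5882 0.1106 0.1128 0.3909 0.0007 0.2943] [ 0.04 -0.05 -0.11 -0.12  0.29  0.3   0.07 -0.24 -0.18  0.07  0.19  0.01
  0.11  0.04  0.    0.04]
[[ 0.174 -0.711  0.681]
 [-0.985 -0.128  0.118]
 [ 0.004 -0.692 -0.722]] [[-0.711 -0.174  0.681]
 [-0.128  0.985  0.118]
 [-0.692 -0.004 -0.722]]
t 1.9 shift cm [ 0.16 -0.78  4.06] rot [-6.4 13.7 -8.1] j [ 41.   21.9 115.6 -81.9  21.2  14.7] p [0.4293 0.3809 0.2408] F [0.03 0.13 0.21] op 0.5958512213631131
t 1.9 shift cm [ 0.89 -0.5   6.96] rot [-6.4 13.7 -8.1] j [ 41.   21.9 115.6 -81.9  21.2  14.7] p [0.4293 0.3809 0.2408] F [0.03 0.13 0.21] op 0.5958512213631131
```

```bash
cat >> h.py <<'E'
from scipy.optimize import least_squares
Q=[.2728,.5882,.1106,.1128,.3909,.0007,.2943]
LO=np.array([-176.69,-43.24,12.49,-82,0,-163.58]);HI=np.array([176.69,126.21,139.97,262,151.66,163.58])
_r=lambda a,x:Ro.from_euler(a,x,degrees=True)
def fk(j,q=Q):
    d1,a1,b,ex,d4,w,L=q
    R1=_r('z',j[0]);R2=R1*_r('y',j[1]);R3=R2*_r('y',j[2]);R4=R3*_r('z',j[3]);R5=R4*_r('y',j[4])
    return R1.apply([0,b,d1])+R2.apply([0,0,a1])+R3.apply([ex,0,d4])+R4.apply([0,w,0])+R5.apply([0,0,L]),R5*_r('z',j[5]+90)
def ik(pos,R,seeds):
    best=None
    for s in seeds:
        def f(j):
            p,r=fk(j);return np.r_[(p-pos)*10,(r.inv()*Ro.from_matrix(R)).as_rotvec()]
        o=least_squares(f,np.clip(s,LO+.5,HI-.5),bounds=(LO,HI),x_scale=30.)
        if best is None or o.cost<best[0]-1e-7:best=(o.cost,o.x)
    return best[0]**.5,best[1].round(0)
E
python3 - <<'E'
from h import *
k=np.array([.4713,.383,.1844]);j=bot.read_state()['joint_positions']
for s in(0,10):
  for d in(-.03*rot(60,s)[:,2],0*k,.03*YF):print(s,ik(k+d,rot(60,s),[j]))
lip=np.array([.494,.2505,.073])
S=[[40,0,130,a,30,b] for a in(-60,0,100,180,240) for b in(-100,0,100)]
for side in(-30,0,30,60):
  for pit in(0,15,30):
    P=lip-.03*ZF-.01*XF
    out=[]
    for u in(0,.09):
      c,q=ik(P+u*ZF,rot(pit,side),S);out.append((round(c,4),q.tolist()))
    print(side,pit,out)
E
```

```text
0 (np.float64(1.115070514760103e-15), array([ 35.,  24., 107., -31.,  24., -39.]))
0 (np.float64(1.1177342160472495e-10), array([ 34.,  28., 107., -34.,  21., -36.]))
0 (np.float64(1.4888740856578674e-12), array([ 37.,  29., 104., -35.,  24., -34.]))
10 (np.float64(1.2234698625231352e-11), array([ 32.,  23., 109., -18.,  19., -63.]))
10 (np.float64(2.870225937867009e-15), array([ 31.,  27., 109., -20.,  16., -61.]))
10 (np.float64(2.0686352705284209e-13), array([ 35.,  28., 106., -24.,  18., -55.]))
-30 0 [(np.float64(0.0), [43.0, 77.0, 114.0, 244.0, 95.0, 99.0]), (np.float64(0.0), [43.0, 66.0, 119.0, 243.0, 92.0, 95.0])]
-30 15 [(np.float64(0.0), [42.0, 68.0, 118.0, 241.0, 78.0, 95.0]), (np.float64(0.0), [42.0, 56.0, 122.0, 243.0, 74.0, 87.0])]
-30 30 [(np.float64(0.0), [38.0, 58.0, 120.0, 239.0, 59.0, 88.0]), (np.float64(0.0), [38.0, 45.0, 121.0, 246.0, 54.0, 76.0])]
0 0 [(np.float64(0.0), [22.0, 90.0, 129.0, 195.0, 128.0, 99.0]), (np.float64(0.0), [22.0, 80.0, 137.0, 194.0, 126.0, 99.0])]
0 15 [(np.float64(0.0), [21.0, 80.0, 135.0, 191.0, 109.0, 97.0]), (np.float64(0.0066), [22.0,
[... 218 characters left out ...]
 54.0]), (np.float64(0.0), [-12.0, 82.0, 139.0, 121.0, 114.0, 56.0])]
30 15 [(np.float64(0.0), [-10.0, 82.0, 136.0, 131.0, 100.0, 61.0]), (np.float64(0.0475), [-12.0, 66.0, 140.0, 127.0, 90.0, 69.0])]
30 30 [(np.float64(0.0), [-5.0, 67.0, 137.0, 141.0, 78.0, 73.0]), (np.float64(0.0), [-5.0, 50.0, 139.0, 138.0, 66.0, 83.0])]
60 0 [(np.float64(0.0), [-21.0, 78.0, 116.0, 89.0, 90.0, 76.0]), (np.float64(0.0), [-21.0, 67.0, 122.0, 89.0, 90.0, 81.0])]
60 15 [(np.float64(0.0), [-19.0, 69.0, 121.0, 93.0, 75.0, 80.0]), (np.float64(0.0), [-19.0, 56.0, 124.0, 91.0, 75.0, 89.0])]
60 30 [(np.float64(0.0), [-15.0, 59.0, 122.0, 95.0, 60.0, 89.0]), (np.float64(0.0), [-15.0, 45.0, 124.0, 89.0, 60.0, 103.0])]
```

apply_moves:
  steps:
    - [[0,-0.4,1,-3,7,-4,0.15],[0.2,-0.8,4,-6.4,13.7,-8.1,0.15],[0.2,-0.8,4,-6.4,13.7,-8.1,0.15],[0.2,-0.8,4,-6.4,13.7,-8.1,0.15],[0.2,-0.8,4,-6.4,13.7,-8.1,0.15],[0.2,-0.8,4,-6.4,13.7,-8.1,0.15]]

```text
time_s: 2.65
position: [0.4579, 0.3774, 0.2112]
tcp_rot: [[-0.812, -0.344, 0.47], [-0.297, 0.939, 0.174], [-0.502, 0.002, -0.865]]
force: [-0.2, -0.1, -0.5]
opening: 0.576
grasp_force: 0.0
```

Run:
```python
from h import *
k=np.array([.4713,.383,.1844]);
m=bot.camera_model('wrist');im=bot.capture('wrist');print(blobs(red(im),30),proj('wrist',k))
delta(k-.001*XF,rot(60,10))
R0=np.array(bot.read_state()['tcp_rot']);print('YF in tool',R0.T@YF)
```

```text
[([238, 209, 33, 33, 863], [254.2, 225.0])] [255.75525022 224.46961897]
t 2.7 shift cm [0.07 0.07 3.  ] rot [-0.   0.  -0.1] j [ 31.6  23.2 109.4 -17.9  18.7 -63.1] p [0.4571 0.3772 0.2107] F [-0.36 -0.18  0.01] op 0.5715656299920808
YF in tool [-0.14836688  0.98514496  0.08646775]
```

Position confirmed, so I go in and grip.

apply_moves:
  steps:
    - [[0.1,0.1,1.5,0,0,0,0.15],[0.1,0.1,3,0,0,0,0.15],[0.1,0.1,3,0,0,0,0.15],[0.1,0.1,3,0,0,0,-1],[0.1,0.1,3,0,0,0,-1],[0.1,0.1,3,0,0,0,-1],[0.1,0.1,3,0,0,0,-1],[0.1,0.1,3,0,0,0,-1]]

```text
time_s: 3.7
position: [0.4705, 0.3832, 0.1837]
tcp_rot: [[-0.813, -0.346, 0.469], [-0.3, 0.938, 0.174], [-0.5, 0.001, -0.866]]
force: [1.0, -2.2, 1.7]
opening: 0.23
grasp_force: 30.0
```

Run:
```python
from h import *
s=bot.read_state();R0=np.array(s['tcp_rot']);print('YF in tool',R0.T@YF, s['position'],s['force'],s['opening']*87,s['grasp_force'])
```

```text
YF in tool [-0.14938337  0.98495013  0.0869359 ] [0.47054966 0.38317196 0.18372228] [ 0.99579894 -2.23077137  1.69655317] 20.015257245332485 30.0001859664917
```

apply_moves:
  steps:
    - [[-0.07,0.5,0.04,0,0,0,-1],[-0.15,1,0.09,0,0,0,-1],[-0.22,1.5,0.13,0,0,0,-1],[-0.3,2,0.17,0,0,0,-1],[-0.37,2.5,0.22,0,0,0,-1],[-0.42,2.8,0.25,0,0,0,-1],[-0.42,2.8,0.25,0,0,0,-1],[-0.42,2.8,0.25,0,0,0,-1]]

```text
time_s: 4.7
position: [0.4653, 0.411, 0.1836]
tcp_rot: [[-0.813, -0.346, 0.469], [-0.3, 0.938, 0.173], [-0.5, 0.0, -0.866]]
force: [-0.2, -5.1, 6.1]
opening: 0.234
grasp_force: 30.0
```

apply_moves:
  steps:
    - [[-0.01,0.1,0.01,0,0,0,-1],[-0.03,0.2,0.02,0,0,0,-1],[-0.04,0.3,0.03,0,0,0,-1],[-0.04,0.3,0.03,0,0,0,-1]]

```text
time_s: 5.2
position: [0.4652, 0.4114, 0.1836]
tcp_rot: [[-0.814, -0.344, 0.468], [-0.3, 0.939, 0.168], [-0.497, -0.004, -0.868]]
force: [3.3, -14.0, 10.2]
opening: 0.229
grasp_force: 30.0
```

apply_moves:
  steps:
    - [[-0.01,0.1,0,0,0,0,-1],[0,0,0,0,0,0,0.15],[0,0,0,0,0,0,0.15],[0,0,0,0,0,0,0.15],[0,0,-3,0,0,0,0.15],[0,0,-8,0,0,0,0.15],[0,0,-12,0,0,0,-1],[0,0,-12,0,0,0,-1]]

```text
time_s: 6.2
position: [0.4079, 0.3947, 0.2901]
tcp_rot: [[-0.81, -0.348, 0.472], [-0.299, 0.937, 0.178], [-0.504, 0.003, -0.864]]
force: [-0.5, 0.7, -0.5]
opening: 0.428
grasp_force: 0.0
```

Run:
```python
from h import *
s=bot.read_state();print(s['time_s'],np.round(s['joint_positions'],1),np.round(s['position'],3),s['opening'],s['force'])
S0,T0=bot.capture('side'),bot.capture('top');cv2.imwrite('pics/s2.png',S0)
a=[b for b in blobs(red(T0[140:250,120:290]))];print(a)
lip=np.array([.494,.2505,.073])
S=[[30,60,130,a,60,b] for a in(100,180,230) for b in(-100,0,100)]
for side in(-20,-10,0):
  for pit in(20,25,30):
    for u in(-.03,.0,.09):
      P=lip+(-.027+u)*ZF-.005*XF-(.08*XF if u<0 else 0)
      print(side,pit,u,ik(P,rot(pit,side),S))
```

```text
6.2 [ 37.1  14.2 106.9 -16.2  30.7 -61.4] [0.408 0.395 0.29 ] 0.42830515570190064 [-0.54098287  0.74155723 -0.47520549]
[([19, 70, 8, 9, 56], [22.5, 73.9])]
-20 20 -0.03 (np.float64(6.516217436623927e-13), array([ 43.,  76., 131., 229.,  87., 111.]))
-20 20 0.0 (np.float64(5.020017509126995e-10), array([ 36.,  67., 125., 224.,  78.,  99.]))
-20 20 0.09 (np.float64(1.0519539681950226e-12), array([ 36.,  53., 128., 226.,  71.,  91.]))
-20 25 -0.03 (np.float64(2.0264227390393485e-12), array([ 42.,  72., 132., 226.,  81., 109.]))
-20 25 0.0 (np.float64(2.530509672060488e-10), array([ 35.,  63., 125., 223.,  71.,  96.]))
-20 25 0.09 (np.float64(8.620048223607153e-14), array([ 35.,  49., 127., 226.,  63.,  87.]))
-20 30 -0.03 (np.float64(3.4455211159372046e-11), array([ 40.,  69., 133., 223.,  75., 107.]))
-20 30 0.0 (np.float64(3.250641990810589e-11), array([ 34.,  59., 125., 222.,  63.,  94.]))
-20 30 0.09 (np.float64(9.257527869463183e-13), array([ 34.,  45., 127., 227.,  54.,  83.]))
-10 20 -0.03 (np.float64(2.0449960740224883e-15), array([ 36.,  83., 137., 214., 103., 113.]))
-10 20 0
[... 854 characters left out ...]
8279497640381427e-13), array([ 21.,  75., 135., 190., 100.,  95.]))
0 20 0.09 (np.float64(5.865517384967272e-11), array([ 21.,  60., 139., 190.,  89.,  93.]))
0 25 -0.03 (np.float64(0.06503413242940173), array([ 31.,  84., 140., 204., 106., 106.]))
0 25 0.0 (np.float64(6.757369009309335e-15), array([ 20.,  70., 135., 189.,  90.,  94.]))
0 25 0.09 (np.float64(2.775604126788228e-13), array([ 20.,  54., 138., 189.,  77.,  92.]))
0 30 -0.03 (np.float64(0.07264688650003978), array([ 30.,  77., 140., 203.,  94., 102.]))
0 30 0.0 (np.float64(5.392690872332739e-15), array([ 20.,  65., 135., 189.,  80.,  93.]))
0 30 0.09 (np.float64(2.517965654646054e-12), array([ 20.,  48., 137., 189.,  65.,  91.]))
```

```bash
cat > plan.py <<'E'
from h import *
lip=np.array([.494,.2505,.073])
def tgt(back,dz,side=-15,pit=28,flip=True):
    R=rot(pit,side)
    if flip:R=R@np.diag([-1,-1,1])
    # a finger point 12mm behind tip (1mm behind TCP) lies 9.5/cos+8 below the lip axis
    P=lip+(-.008-.0095/np.cos(np.radians(pit)))*ZF+.001*R[:,2]-back*XF+dz*ZF
    return P,R
if __name__=='__main__':
    j0=np.array(bot.read_state()['joint_positions'])
    P,R=tgt(.06,-.015);e,jp=ik(P,R,[[37,68,134,215,85,-75]]);print('pre',e,jp,P)
    for b,d in((0,-.015),(0,.0),(0,.1)):print(ik(*tgt(b,d),[jp]))
    W=[j0,[37,0,113,0,50,-61],[37,0,118,60,50,-65],[37,10,122,110,50,-67],[37,20,125,160,55,-70],[37,30,128,215,60,-75],[37,50,133,215,75,-75],jp]
    s=bot.read_state();R0=Ro.from_matrix(s['tcp_rot']);p0=s['position'];last=None;bd=None
    for a,b in zip(W[:-1],W[1:]):
        for f in(.25,.5,.75,1):
            j=np.array(a)+(np.array(b)-a)*f;p,r=fk(j);w=p-.2943*r.as_matrix()[:,2]
            last=r if last is None else last
            print(np.round(j),'tcp',p.round(3),'wr',w.round(2),'z',r.as_matrix()[:,2].round(2),'drot',round(np.degrees((last.inv()*r).magnitude()),1));last=r
E
python3 plan.py
```

```text
pre 8.152660484575872e-15 [ 35.  67. 134. 215.  79. -76.] [0.43584688 0.23969952 0.03877111]
(np.float64(1.2898621773231981e-14), array([ 31.,  63., 127., 213.,  70., -84.]))
(np.float64(5.002932354041604e-13), array([ 31.,  61., 128., 214.,  69., -85.]))
(np.float64(9.794799798756904e-16), array([ 31.,  44., 129., 218.,  57., -94.]))
[ 37.  11. 108. -12.  36. -61.] tcp [0.373 0.375 0.298] wr [0.25 0.33 0.56] z [ 0.42  0.16 -0.89] drot 0.0
[ 37.   7. 110.  -8.  40. -61.] tcp [0.335 0.358 0.307] wr [0.23 0.31 0.58] z [ 0.36  0.16 -0.92] drot 5.0
[ 37.   4. 111.  -4.  45. -61.] tcp [0.296 0.344 0.315] wr [0.21 0.3  0.59] z [ 0.3   0.16 -0.94] drot 5.0
[ 37.   0. 113.   0.  50. -61.] tcp [0.254 0.331 0.323] wr [0.19 0.28 0.6 ] z [ 0.23  0.18 -0.96] drot 4.9
[ 37.   0. 114.  15.  50. -62.] tcp [0.212 0.372 0.322] wr [0.18 0.28 0.6 ] z [ 0.11  0.33 -0.94] drot 14.4
[ 37.   0. 116.  30.  50. -63.] tcp [0.178 0.414 0.334] wr [0.18 0.27 0.59] z [ 0.    0.48 -0.88] drot 14.4
[ 37.   0. 117.  45.  50. -64.] tcp [0.153 0.454 0.357] wr [0.17 0.27 0.58] z [-0.06  0.63 -0.77] drot 14.4
[ 37   0 11
[... 1518 characters left out ...]
 0.306 0.245] wr [0.2  0.29 0.32] z [ 0.97  0.06 -0.25] drot 3.8
[ 37.  45. 132. 215.  71. -75.] tcp [0.476 0.296 0.211] wr [0.19 0.28 0.29] z [ 0.96  0.04 -0.28] drot 3.8
[ 37  50 133 215  75 -75] tcp [0.468 0.286 0.178] wr [0.19 0.28 0.27] z [ 0.95  0.02 -0.3 ] drot 3.8
[ 36.  54. 133. 215.  76. -75.] tcp [0.463 0.276 0.143] wr [0.19 0.28 0.24] z [ 0.94  0.   -0.34] drot 3.9
[ 36.  58. 134. 215.  77. -76.] tcp [0.457 0.265 0.108] wr [0.19 0.27 0.22] z [ 0.92 -0.02 -0.39] drot 3.9
[ 36.  63. 134. 215.  78. -76.] tcp [0.449 0.253 0.074] wr [0.18 0.27 0.2 ] z [ 0.9  -0.04 -0.43] drot 3.9
[ 35.  67. 134. 215.  79. -76.] tcp [0.439 0.239 0.041] wr [0.18 0.26 0.18] z [ 0.88 -0.07 -0.47] drot 3.9
```

View pics/s2.png

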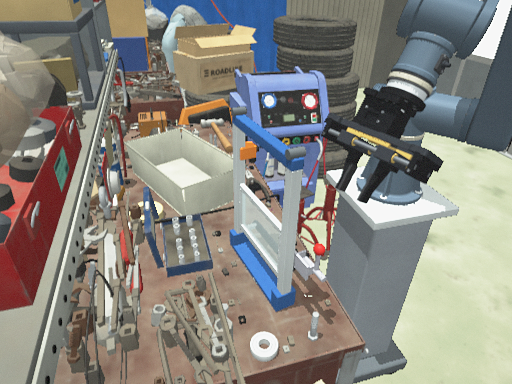

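The knob is now at (319,249), which fits the bolt being fully drawn, and the loose items haven't moved. The arm path gets too close to the frame, so I'm re-planning it further back and printing the rows.

```bash
cat > rows.py <<'E'
from plan import *
P,R=tgt(.06,-.015);e,jp=ik(P,R,[[37,68,134,215,85,-75]])
W=[[37,0,113,0,50,-61],[37,0,118,60,50,-65],[37,0,122,110,50,-67],[37,0,126,160,55,-70],[37,5,130,215,60,-75],[37,35,134,215,75,-75],jp]
def rows(a,b,i0,n):
    s=bot.read_state();R0=Ro.from_matrix(s['tcp_rot']);p0=s['position'];J=[np.array(x,float) for x in [s['joint_positions']]+W[a:b]];out=[]
    last=R0
    for u,v in zip(J[:-1],J[1:]):
        for f in np.arange(1,n+1)/n:
            p,r=fk(u+(v-u)*f);d=R0.inv().apply(p-p0)*100;w=np.degrees((R0.inv()*r).as_rotvec())
            out.append(np.r_[d.round(1),w.round(0)].tolist()+[-1]);print(out[-1],p.round(3),round(np.degrees((last.inv()*r).magnitude())));last=r
import sys
rows(*[int(x) for x in sys.argv[1:]])
E
python3 rows.py 0 2 0 4; echo; python3 rows.py 0 6 0 2
```

```text
[2.9, -0.5, -2.9, -0.0, 3.0, 4.0, -1] [0.373 0.375 0.298] 5
[6.0, -0.8, -5.7, -1.0, 7.0, 7.0, -1] [0.335 0.358 0.307] 5
[9.2, -0.8, -8.6, -2.0, 10.0, 11.0, -1] [0.296 0.344 0.315] 5
[12.6, -0.6, -11.4, -3.0, 14.0, 13.0, -1] [0.254 0.331 0.323] 5
[14.9, 4.8, -12.5, -12.0, 20.0, 23.0, -1] [0.212 0.372 0.322] 14
[15.8, 9.9, -14.5, -21.0, 25.0, 33.0, -1] [0.178 0.414 0.334] 14
[15.4, 14.5, -17.0, -30.0, 30.0, 43.0, -1] [0.153 0.454 0.357] 14
[13.7, 18.2, -19.8, -39.0, 34.0, 54.0, -1] [0.14  0.489 0.39 ] 14

[6.0, -0.8, -5.7, -1.0, 7.0, 7.0, -1] [0.335 0.358 0.307] 10
[12.6, -0.6, -11.4, -3.0, 14.0, 13.0, -1] [0.254 0.331 0.323] 10
[15.8, 9.9, -14.5, -21.0, 25.0, 33.0, -1] [0.178 0.414 0.334] 29
[13.7, 18.2, -19.8, -39.0, 34.0, 54.0, -1] [0.14  0.489 0.39 ] 29
[8.6, 21.9, -24.6, -53.0, 40.0, 73.0, -1] [0.147 0.53  0.457] 24
[1.9, 21.7, -28.4, -67.0, 45.0, 92.0, -1] [0.184 0.542 0.524] 24
[-4.8, 18.0, -31.7, -83.0, 49.0, 110.0, -1] [0.235 0.522 0.586] 24
[-10.2, 10.6, -33.0, -100.0, 49.0, 129.0, -1] [0.299 0.466 0.624] 24
[-12.9, -0.1, -29.3, 98.0, -34.0, -129.0, -1] [0.376 0.381 0.605] 26
[-10.3, -11.9, -24.0, 85.0, -13.0, -114.0, -1] [0.421 0.272 0.546] 27
[-7.8, -11.8, -12.3, 79.0, -3.0, -123.0, -1] [0.454 0.285 0.432] 12
[-3.1, -12.2, -1.9, 73.0, 6.0, -133.0, -1] [0.466 0.285 0.319] 12
```

apply_moves:
  steps:
    - [[6,-0.8,-5.7,-1,7,7,-1],[12.6,-0.6,-11.4,-3,14,13,-1],[12.6,-0.6,-11.4,-3,14,13,-1],[14.9,4.8,-12.5,-12,20,23,-1],[14.9,4.8,-12.5,-12,20,23,-1],[15.8,9.9,-14.5,-21,25,33,-1],[15.8,9.9,-14.5,-21,25,33,-1],[15.4,14.5,-17,-30,30,43,-1],[15.4,14.5,-17,-30,30,43,-1],[13.7,18.2,-19.8,-39,34,54,-1],[13.7,18.2,-19.8,-39,34,54,-1],[8.6,21.9,-24.6,-53,40,73,-1],[8.6,21.9,-24.6,-53,40,73,-1],[8.6,21.9,-24.6,-53,40,73,-1],[1.9,21.7,-28.4,-67,45,92,-1],[1.9,21.7,-28.4,-67,45,92,-1],[1.9,21.7,-28.4,-67,45,92,-1],[1.9,21.7,-28.4,-67,45,92,-1]]

```text
time_s: 8.55
position: [0.1851, 0.5421, 0.5212]
tcp_rot: [[-0.49, 0.865, 0.11], [0.168, -0.03, 0.985], [0.856, 0.501, -0.131]]
force: [-0.3, -0.3, 0.4]
opening: 0.003
grasp_force: 0.0
```

```bash
python3 -c "
from rig import bot
print(bot.read_state()['joint_positions'])"; python3 rows.py 3 5 0 2
```

```text
[ 3.66334588e+01 -8.57171439e-02  1.21675827e+02  1.08476469e+02
  4.98820727e+01 -6.57594875e+01]
[2.7, 7.6, -2.2, -17.0, 9.0, 16.0, -1] [0.235 0.523 0.586] 24
[1.9, 15.3, -7.6, -35.0, 16.0, 30.0, -1] [0.299 0.466 0.624] 24
[-4.9, 21.2, -14.9, -56.0, 20.0, 45.0, -1] [0.376 0.381 0.605] 26
[-14.0, 22.4, -24.4, -80.0, 21.0, 57.0, -1] [0.421 0.272 0.546] 27
```

IK tracks the plan well, so I continue.

apply_moves:
  steps:
    - [[2.7,7.6,-2.2,-17,9,16,-1],[2.7,7.6,-2.2,-17,9,16,-1],[2.7,7.6,-2.2,-17,9,16,-1],[1.9,15.3,-7.6,-35,16,30,-1],[1.9,15.3,-7.6,-35,16,30,-1],[1.9,15.3,-7.6,-35,16,30,-1],[-4.9,21.2,-14.9,-56,20,45,-1],[-4.9,21.2,-14.9,-56,20,45,-1],[-4.9,21.2,-14.9,-56,20,45,-1],[-14,22.4,-24.4,-80,21,57,-1],[-14,22.4,-24.4,-80,21,57,-1],[-14,22.4,-24.4,-80,21,57,-1],[-14,22.4,-24.4,-80,21,57,-1],[-14,22.4,-24.4,-80,21,57,-1]]

```text
time_s: 10.3
position: [0.4205, 0.2721, 0.5481]
tcp_rot: [[-0.048, 0.191, 0.98], [-0.647, -0.754, 0.115], [0.761, -0.628, 0.16]]
force: [-0.2, -0.4, 0.6]
opening: 0.008
grasp_force: 0.0
```

Run:
```python
from plan import *
s=bot.read_state();j=s['joint_positions']
for dz in(.25,.1,-.015):
    P,R=tgt(.09,dz);print(P,ik(P,R,[j]));delta(P,R)
```

```text
[0.40633033 0.23433545 0.30377111] (np.float64(4.1715527511753145e-12), array([  38.,   17.,  132.,  242.,   43., -121.]))
t 10.3 shift cm [-16.09  17.93  -5.74] rot [-23.7 -31.6 -36.1] j [ 37.    5.3 130.  214.7  61.  -74.4] p [0.4205 0.2721 0.5481] F [-0.2  -0.38  0.59] op 0.008262937670433224
[0.40633033 0.23433545 0.15377111] (np.float64(7.419404923608583e-11), array([ 38.,  48., 140., 220.,  68., -84.]))
t 10.3 shift cm [-27.51  27.35  -8.14] rot [-23.7 -31.6 -36.1] j [ 37.    5.3 130.  214.7  61.  -74.4] p [0.4205 0.2721 0.5481] F [-0.2  -0.38  0.59] op 0.008262937670433224
[0.40633033 0.23433545 0.03877111] (np.float64(2.9480934179980086e-14), array([ 38.,  70., 137., 217.,  83., -72.]))
t 10.3 shift cm [-36.27  34.58  -9.99] rot [-23.7 -31.6 -36.1] j [ 37.    5.3 130.  214.7  61.  -74.4] p [0.4205 0.2721 0.5481] F [-0.2  -0.38  0.59] op 0.008262937670433224
```

apply_moves:
  steps:
    - [[-4,4.5,-1.4,-6,-8,-9,-1],[-8,9,-2.9,-12,-16,-18,-1],[-12,13.4,-4.3,-18,-24,-27,-1],[-16.1,17.9,-5.7,-23.7,-31.6,-36.1,-1],[-16.1,17.9,-5.7,-23.7,-31.6,-36.1,-1],[-16.1,17.9,-5.7,-23.7,-31.6,-36.1,-1],[-16.1,17.9,-5.7,-23.7,-31.6,-36.1,-1],[-18.9,20.3,-6.3,-23.7,-31.6,-36.1,-1],[-21.7,22.6,-6.9,-23.7,-31.6,-36.1,-1],[-24.6,25,-7.5,-23.7,-31.6,-36.1,-1],[-27.5,27.4,-8.1,-23.7,-31.6,-36.1,-1],[-27.5,27.4,-8.1,-23.7,-31.6,-36.1,-1],[-27.5,27.4,-8.1,-23.7,-31.6,-36.1,-1]]

```text
time_s: 11.92
position: [0.4064, 0.2335, 0.1549]
tcp_rot: [[0.467, -0.083, 0.88], [-0.041, -0.997, -0.073], [0.883, -0.002, -0.469]]
force: [-0.7, 0.3, -0.2]
opening: 0.006
grasp_force: 0.0
```

Run:
```python
from plan import *
for b in(.09,.04,.0):
    P,R=tgt(b,-.013);print(P);delta(P,R)
im=bot.capture('wrist');cv2.imwrite('pics/w3.png',im);print(proj('wrist',lip),proj('wrist',lip+.085*YF),proj('wrist',lip-.085*YF))
```

```text
[0.40633033 0.23433545 0.04077111]
t 11.93 shift cm [-10.09  -0.07   5.34] rot [ 0.  -0.  -0.1] j [ 37.8  48.3 139.5 220.1  67.9 -84.2] p [0.4064 0.2335 0.1549] F [-0.72  0.26 -0.17] op 0.006097250011206845
[0.45552458 0.24327556 0.04077111]
t 11.93 shift cm [-7.83 -1.36  9.61] rot [ 0.  -0.  -0.1] j [ 37.8  48.3 139.5 220.1  67.9 -84.2] p [0.4064 0.2335 0.1549] F [-0.72  0.26 -0.17] op 0.006097250011206845
[0.49487998 0.25042765 0.04077111]
t 11.93 shift cm [-6.02 -2.4  13.02] rot [ 0.  -0.  -0.1] j [ 37.8  48.3 139.5 220.1  67.9 -84.2] p [0.4064 0.2335 0.1549] F [-0.72  0.26 -0.17] op 0.006097250011206845
[229.16672554 224.43834875] [136.92627213 243.604339  ] [311.86287499 207.25550179]
```

View pics/w3.png

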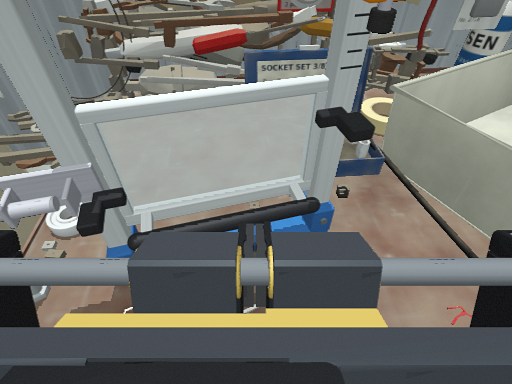

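The wrist view shows the lip from (135,240) to (318,205), right where it was predicted. Both lugs and the stop on the right post are also visible. Next I descend in front of the lip, then slide the shut fingers under it with less side turn.

apply_moves:
  steps:
    - [[-5,0,2.7,0,0,0,-1],[-10.1,-0.1,5.3,0,0,0,-1],[-10.1,-0.1,5.3,0,0,0,-1],[-9,-0.7,7.5,0,0,0,-1],[-7.8,-1.4,9.6,0,0,0,-1],[-7.8,-1.4,9.6,0,0,0,-1],[-7.8,-1.4,9.6,0,0,0,-1]]

```text
time_s: 12.85
position: [0.4559, 0.2439, 0.0446]
tcp_rot: [[0.464, -0.084, 0.882], [-0.043, -0.996, -0.072], [0.885, -0.004, -0.466]]
force: [-0.5, -0.1, 0.7]
opening: 0.006
grasp_force: 0.0
```

Run:
```python
from plan import *
s=bot.read_state()
P,R=tgt(0,-.013,side=-6);delta(P,R);print(P,ik(P,R,[s['joint_positions']]))
im=bot.capture('wrist');print(proj('wrist',lip))
print('up in tool',R.T@ZF)
```

```text
t 12.85 shift cm [ 1.44 -0.99  3.57] rot [ 7.9 -0.3 -4.5] j [ 33.8  64.8 131.8 214.6  75.7 -79.1] p [0.4559 0.2439 0.0446] F [-0.54 -0.1   0.68] op 0.005840778072520435
[0.49488046 0.2505662  0.04077111] (np.float64(1.4798101290978995e-15), array([ 25.,  65., 132., 199.,  78., -84.]))
[236.59616667 164.11098233]
up in tool [ 0.88294759  0.         -0.46947156]
```

apply_moves:
  steps:
    - [[0,0,0,4,0,-2,-1],[0.4,-0.3,1,8,-0.3,-4.5,-1],[0.9,-0.7,2.3,8,-0.3,-4.5,-1],[1.4,-1,3.6,8,-0.3,-4.5,-1],[1.4,-1,3.6,8,-0.3,-4.5,-1],[1.4,-1,3.6,8,-0.3,-4.5,-1]]

```text
time_s: 13.65
position: [0.4935, 0.2504, 0.0355]
tcp_rot: [[0.474, 0.077, 0.877], [0.039, -0.997, 0.067], [0.88, 0.003, -0.476]]
force: [-0.8, 0.9, -0.4]
opening: 0.007
grasp_force: 0.0
```

Run:
```python
from plan import *
P,R=tgt(0,0,side=-6);delta(P,R)
im=bot.capture('side');cv2.imwrite('pics/s4.png',cv2.resize(im[100:330,200:440],None,fx=2.5,fy=2.5))
print('up in tool',np.array(bot.read_state()['tcp_rot']).T@ZF)
```

```text
t 13.65 shift cm [ 1.68 -0.   -0.75] rot [-0.   0.4  0.2] j [ 24.8  65.8 131.6 198.3  78.  -84.1] p [0.4935 0.2504 0.0355] F [-0.79  0.92 -0.43] op 0.006510831885860337
up in tool [ 0.8794394   0.00312449 -0.47600062]
```

View pics/s4.png

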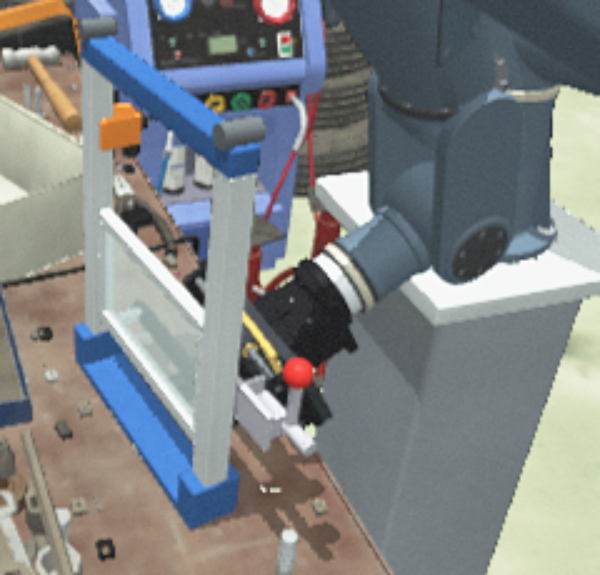

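The fingers are under the lip, well to the right of the bolt bar, and nothing is touching. Now I raise them until they meet the lip.

apply_moves:
  steps:
    - [[0.44,0,-0.24,0,0,0,-1],[0.88,0,-0.48,0,0,0,-1],[1.32,0,-0.71,0,0,0,-1],[1.76,0,-0.95,0,0,0,-1],[2.2,0,-1.19,0,0,0,-1],[2.64,0,-1.43,0,0,0,-1],[2.64,0,-1.43,0,0,0,-1]]

```text
time_s: 14.58
position: [0.4942, 0.2503, 0.0655]
tcp_rot: [[0.473, 0.077, 0.877], [0.039, -0.997, 0.066], [0.88, 0.003, -0.475]]
force: [-3.0, -1.0, -2.6]
opening: 0.004
grasp_force: 1.6
```

Run:
```python
from plan import *
P,R=tgt(0,0,side=-6);delta(P,R)
print('up in tool',np.array(bot.read_state()['tcp_rot']).T@ZF)
```

```text
t 14.57 shift cm [-1.   -0.02  0.62] rot [-0.   0.4  0.2] j [ 24.7  61.1 132.7 198.6  74.6 -85.2] p [0.4942 0.2503 0.0655] F [-2.99 -0.95 -2.57] op 0.004435315274443592
up in tool [ 0.87996258  0.00264789 -0.47503563]
```

apply_moves:
  steps:
    - [[0.44,0,-0.24,0,0,0,-1],[0.88,0,-0.48,0,0,0,-1],[1.32,0,-0.71,0,0,0,-1],[1.76,0,-0.95,0,0,0,-1],[2.2,0,-1.19,0,0,0,-1],[2.64,0,-1.43,0,0,0,-1],[3.08,0,-1.66,0,0,0,-1],[3.08,0,-1.66,0,0,0,-1]]

```text
time_s: 15.58
position: [0.4943, 0.2504, 0.1009]
tcp_rot: [[0.472, 0.077, 0.878], [0.038, -0.997, 0.066], [0.881, 0.002, -0.474]]
force: [-4.8, -0.4, -2.4]
opening: 0.008
grasp_force: 2.0
```

Run:
```python
from plan import *
P,R=tgt(0,0.045,side=-6);delta(P,R)
im=bot.capture('wrist');cv2.imwrite('pics/w5.png',im)
```

```text
t 15.57 shift cm [-0.16 -0.01  0.15] rot [-0.   0.3  0.2] j [ 24.7  55.1 133.5 199.1  69.8 -87. ] p [0.4943 0.2504 0.1009] F [-4.83 -0.36 -2.39] op 0.007918163559034207
```

View pics/w5.png

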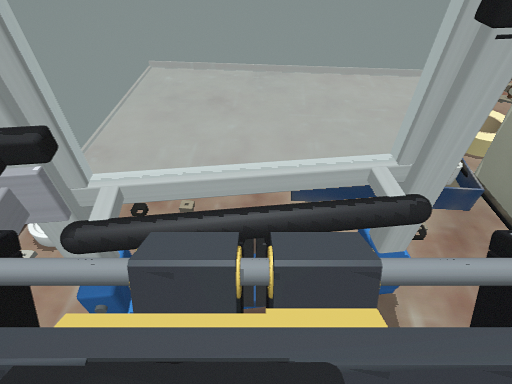

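The guard is rising freely. From here I feel for the pad in 5 mm steps.

apply_moves:
  steps:
    - [[0.22,0,-0.12,0,0,0,-1],[0.44,0,-0.24,0,0,0,-1],[0.53,0,-0.29,0,0,0,-1],[0.53,0,-0.29,0,0,0,-1]]

```text
time_s: 16.12
position: [0.4944, 0.2504, 0.1062]
tcp_rot: [[0.473, 0.076, 0.878], [0.039, -0.997, 0.066], [0.88, 0.003, -0.475]]
force: [-3.2, -1.6, -4.0]
opening: 0.004
grasp_force: 2.7
```

apply_moves:
  steps:
    - [[0.15,0,-0.08,0,0,0,-1],[0.3,0,-0.16,0,0,0,-1],[0.44,0,-0.24,0,0,0,-1],[0.44,0,-0.24,0,0,0,-1]]

```text
time_s: 16.62
position: [0.4944, 0.2505, 0.1114]
tcp_rot: [[0.473, 0.076, 0.878], [0.039, -0.997, 0.066], [0.88, 0.003, -0.474]]
force: [-4.4, -1.1, -4.2]
opening: 0.006
grasp_force: 2.7
```

apply_moves:
  steps:
    - [[0.15,0,-0.08,0,0,0,-1],[0.3,0,-0.16,0,0,0,-1],[0.44,0,-0.24,0,0,0,-1],[0.44,0,-0.24,0,0,0,-1]]

```text
time_s: 17.12
position: [0.4943, 0.2505, 0.1157]
tcp_rot: [[0.475, 0.076, 0.877], [0.039, -0.997, 0.066], [0.879, 0.003, -0.476]]
force: [-2.8, -1.6, -8.0]
opening: 0.007
grasp_force: 4.2
```

Run:
```python
from h import *
s=bot.read_state();print(s['position'],s['force'])
# lug / pad gap: side view
im=bot.capture('side');cv2.imwrite('pics/s6.png',cv2.resize(im[110:270,215:335],None,fx=3.5,fy=3.5,interpolation=cv2.INTER_CUBIC))
```

```text
[0.49427762 0.25046333 0.11568873] [-2.81370669 -1.59762795 -7.99225468]
```

View pics/s6.png

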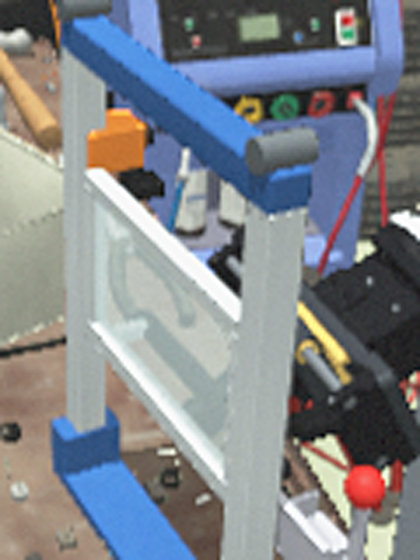

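The side view shows the right lug just under the orange stop, at about (140,180) in the crop. The upward force has jumped from 4 to 8 N, so the guard has reached the pad. I press on in small steps.

apply_moves:
  steps:
    - [[0.05,0,-0.03,0,0,0,-1],[0.1,0,-0.05,0,0,0,-1],[0.14,0,-0.08,0,0,0,-1],[0.14,0,-0.08,0,0,0,-1]]

```text
time_s: 17.68
position: [0.4942, 0.2505, 0.1172]
tcp_rot: [[0.475, 0.077, 0.877], [0.039, -0.997, 0.066], [0.879, 0.003, -0.476]]
force: [-1.8, -0.2, -12.3]
opening: 0.004
grasp_force: 5.7
```

apply_moves:
  steps:
    - [[0.05,0,-0.03,0,0,0,-1],[0.09,0,-0.05,0,0,0,-1],[0.09,0,-0.05,0,0,0,-1]]

```text
time_s: 18.05
position: [0.4942, 0.2505, 0.1183]
tcp_rot: [[0.475, 0.077, 0.877], [0.039, -0.997, 0.066], [0.879, 0.003, -0.476]]
force: [-0.6, -1.4, -14.8]
opening: 0.005
grasp_force: 6.6
```

That puts about 10 N on the pad beyond the sliding force. I lower off the lip and back away.

apply_moves:
  steps:
    - [[-0.18,0,0.1,0,0,0,-1],[-0.44,0,0.24,0,0,0,-1],[-0.88,0,0.48,0,0,0,-1],[-1.32,0,0.71,0,0,0,-1],[-1.76,0,0.95,0,0,0,-1],[-1.76,0,0.95,0,0,0,-1],[-2.7,0.2,-0.8,0,0,0,-1],[-3.7,0.4,-2.5,0,0,0,-1],[-4.6,0.6,-4.3,0,0,0,-1],[-5.5,0.8,-6,0,0,0,-1],[-5.5,0.8,-6,0,0,0,-1],[-5.5,0.8,-6,0,0,0,-1]]

```text
time_s: 19.55
position: [0.4277, 0.2523, 0.0967]
tcp_rot: [[0.475, 0.067, 0.877], [0.039, -0.998, 0.055], [0.879, 0.008, -0.476]]
force: [0.1, 0.8, 0.9]
opening: 0.008
grasp_force: 0.0
```

Run:
```python
from h import *
s=bot.read_state();print(s['time_s'],s['position'],s['force'])
im=bot.capture('side');a=im[110:270,215:335];b=cv2.imread('pics/s2.png')
cv2.imwrite('pics/s7.png',cv2.resize(im[110:370,215:335],None,fx=2.2,fy=2.2,interpolation=cv2.INTER_CUBIC))
for n,(y0,y1,x0,x1) in dict(bearing=(325,365,245,285),m12=(305,345,300,325)).items():print(n,cv2.absdiff(im[y0:y1,x0:x1],b[y0:y1,x0:x1]).mean())
t=bot.capture('top');t0=cv2.imread('pics/top0.png');print('pliers',cv2.absdiff(t[222:250,312:395],t0[222:250,312:395]).mean());print('knob',blobs(red(t[140:250,120:290])))
```

```text
19.55 [0.42771118 0.25228495 0.09666343] [0.09867931 0.80670428 0.94318244]
bearing 1.575625
m12 2.099666666666667
pliers 5.917670682730924
knob []
```

View pics/s7.png

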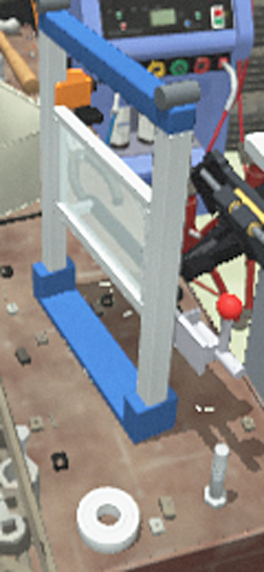

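The guard stays up under the orange stop, the bolt is still drawn, and the bearing and M12 bolt haven't moved. The pliers patch differs slightly, most likely from the arm's shadow, since the tool never went near them. The gripper is clear of everything, so I hand in.

```bash
python3 -c "
from rig import bot
print(bot.hand_in())"
```

```text
the job is handed in; nothing more can be done
None
```

I drew the slide bolt fully back, pushed the guard up until it pressed the stop's pad with about 10 N, let go with it staying up, and handed in at about 19.6 s; the bearing and standing bolt did not move, and the arm never went near the pliers, though I did not confirm them by picture.

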